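# Stretch a ring by three clicks

### The job

Close the hinged guard lid fully over the ring in the ring stretcher, then pull the spring-return lever round by its upright black handle, away from the lid, until it has clicked over exactly three teeth of the toothed sector, never over a fourth. Finish while still holding the lever there against its spring, in the notch between the third and fourth teeth; do not let go. Leave the other things on the bench where they are.

Things in the scene. Friction and masses are not known exactly. Their poses are not given: they have to be found in the camera images.
- lid (a joint): opening angle of the guard lid, rad: 0 = shut, 1.0 to 1.5 at the start. Plain aluminium plate 120 mm wide, 112 mm from hinge to free edge, 6 mm thick, with a 35 mm wide tab standing 9 mm out from the middle of the free edge. The hinge is stiff: the lid stays where it is left; push it down (1 to 3 N at the free edge) until it rests on the box
- lid_hinge (a point): middle of the lid's horizontal hinge line, 68 mm above the table, at the lid's underside when shut. Its frame turns with the lid: x runs along the hinge, -y points from the hinge to the lid's free edge, +z is the normal of the lid's outer face (up when shut; when the lid is open this face looks away from the lever)
- lid_edge (a point): middle of the lid's free edge (without the tab), on the outer face, 112 mm from the hinge; 74 mm above the table when the lid is shut
- lever (a joint): turn of the lever, rad: 0 = at rest, growing as it is pulled counter-clockwise (from above), end stop 1.3. A spring pulls it back to 0 whenever it is let go: 7 N at the handle at rest, 10 N at 1 rad. A tooth adds about 5 N as the pawl meets it, fading to none on its top, and takes 5 N away beyond it; then the force jumps up again as the pawl drops into the notch: the click
- lever_grip (a point): centre of the upright black round handle at the lever's end: 18 mm across, 48 mm tall, from 41 to 89 mm above the table (this point at 65 mm), 115 mm from the lever's axis. It moves with the lever; the lever bar below it is 18 mm wide, its top at 41 mm. x of this frame points from the handle to the axis
- lever_hub (a point): a fixed point on the lever's vertical axis, 44 mm above the table, at the top of the hub
- sector: brass arc under the lever with 5 upright steel teeth (8 mm) 60 mm from the lever's axis. Origin on that axis, 12 mm above the table; x points to the first tooth; the others follow counter-clockwise at 0.21, 0.42, 0.63, 0.84 rad; notch after the third: 0.525 rad. The pawl is under the lever's centre line. A tooth is met 0.11 rad before its top. Clamped anew each time: first tooth 0.18 to 0.42 rad from the lever's rest
- fixture: the ring stretcher: fixed dark steel base plate 210 x 350 x 12 mm; origin on the table, the plate's centre at y = -10 mm. In its frame (x away from the robot at yaw 0, y towards the lid): open aluminium guard box 120 x 110 mm, top 67 mm above the table, centred at y = 100 mm; lid hinge at y = 155 mm; lever axis at x = 50, y = -60 mm, the lever at rest pointing to -x
- pliers: not part of the job, leave it: pliers, 140 mm long, black handles, lying; origin under its middle
- sizing_stick: not part of the job, leave it: tapered metal ring-sizing stick, 160 mm tall, 26 mm across the foot, standing; origin under its middle
- hammer: not part of the job, leave it: small hammer, 220 mm, wooden handle, lying; origin under its middle
- ring_dish: not part of the job, leave it: white dish, 70 mm across, 30 mm high; origin under its middle
- flux_jar: not part of the job, leave it: small jar, 48 mm across, 55 mm high; origin under its middle
- bench_block: not part of the job, leave it: flat steel block, 70 x 70 x 22 mm; origin under its middle
- needle_file: not part of the job, leave it: slim hand tool with a wooden handle, 160 mm, lying; origin under its middle

How it is judged:
On the way, in this order (a step that is already met when the one before it is completed fails the run):
1. the guard lid is shut, the lever not yet at the first tooth (value of joint lid below 0.06 rad and y of lever_grip in the frame of sector below 0 m), for 0.2 s.
2. the lever has clicked over three teeth and is held in the notch before the fourth (y of lever_grip in the frame of sector between 0.0491 and 0.0668 m and contact force between the fingers and lever above 1 N), for 0.2 s.
At the end, for the whole second after the job is handed in: The lid is shut (within 0.06 rad); the lever stands between the third and fourth teeth (0.44 to 0.62 rad past the first tooth), still, with the fingers pressing on it with more than 1 N (all of step 2 and value of joint lid below 0.06 rad and velocity of joint lever between -0.1 and 0.1 rad/s); the arm keeps its last pose, push and grip.
It fails at once if the lever goes over the fourth tooth (y of lever_grip in the frame of sector above 0.0697 m).
It fails at once if the lever is pulled over the first tooth with the lid open (y of lever_grip in the frame of sector above 0.0048 m and value of joint lid above 0.15 rad).
It fails at once if a bystander is moved by more than 30 mm (distance of any of pliers, sizing_stick, hammer, ring_dish, flux_jar, bench_block, needle_file from where it was at the start of the episode above 0.03 m).
It also fails if it takes over 72 s, if anything falls off the work surface, if the arm or the gripper's body presses on something with over 40 N, if the wrist force passes 120 N, or if a joint passes its speed limit or range.

### The arm

A 6-joint arm with a two-finger parallel gripper is mounted at the origin on the work surface. World frame = base frame: x ahead of the robot, y to its left, z up, the work surface at z = 0. Lengths are in m, angles in rad, forces in N, time in s.
With the tool pointing down it reaches from about 0.425 to 0.95 m from the base axis. Payload 3.5 kg.
Tool frame: the origin (TCP) lies at the very end of the fingers, on their centre line; the grasp point (between the pads) lies 19 mm behind it; z points along the fingers, y is the direction in which the jaws open and shut (so a half turn about z gives the same grasp; the last joint's range is limited). The gripper opens to 85 mm and grips with 20 to 120 N. Pads are 22 mm wide; open, the fingers measure 114 mm over their backs; the gripper's body (76 mm by 85 mm) begins 54 mm behind the grasp point. The pads swing forward as they close: fully open they stand 13 mm farther back than shut.
Start: joints at [0.998, 0.286, 1.577, -0, 1.279, -0.15], TCP at [0.277, 0.616, 0.231] pointing down, gripper open.
Joint ranges: [-2.77, 2.77], [-0.9, 2.22], [0.21, 2.48], [-1.53, 4.67], [0.24, 2.81], [-2.84, 2.84]. Speed limits (rad/s): [2.79, 2.79, 3.14, 3.14, 3.14, 3.14].

### API

Orientations are given as a unit quaternion [x, y, z, w].
In Python, from plant import get_state, read_camera, get_calibration, ticket, search_frame, cut_out, pinpoint gives the robot as it stands.
- The arm moves only by the tool move_arm, never from a script. Its argument "plan" is a list that holds one entry, the list of rows, each a list of 7 numbers: the turn, a rotation vector about the tool's x, y, z in degrees, then the shift along the tool's x, y, z in m, then the finger opening in m, from 0 to 0.0854. In form: [[[ax, ay, az, x, y, z, hand], ...]]. A call has exactly 5 rows; each row is the pose to reach, as a shift and turn from the pose measured when the call began, along the tool's axes at that moment; what a row does not reach only later rows make up. A row lasts 1/8 s, in which the tool goes at most 62.5 mm and 10.7 degrees, less where a joint would pass 70% of its speed; a pose out of reach is approached as far as the arm can. A call with a gripper value outside its range is refused whole. The fingers move at their own pace and stop on an object; "force" is the grip in N (left out, the last holds). Time passes only in rows, so rows that repeat a pose let the fingers close, or fill a call up. It gives the time, the measured TCP pose, the force and the opening at its end, in the units of the state.
- get_state(): the state, without advancing time (a new reading comes with each control period).
- read_camera(name): name is "scene" or "top"; returns the picture (420x560x3 uint8, red, green, blue); there is no depth.
- get_calibration(name): a dict with "mtx" (3x3 intrinsics, pixels), "extrinsics" (4x4, takes a point from camera to world coordinates). Camera axes: x right, y up, looking along -z (the intrinsics and any distortion apply to the point x, -y, -z); pixel columns grow to the right and rows downward; lengths in m; the calibration is good to about 2 mm. A picture is of the moment at which its call begins. get_calibration takes no time and is no camera call.
- ticket.sign_off(): hands the job in, once; it reports no verdict.
Trained networks look in the newest picture that a camera, given by its name, has taken for a name from the list of things; names that differ only in an ending like _2 or _b are one class to them, and where a whole thing is asked for, a point or a joint stands for the part that bears it (a point fixed in the world has none). Each returns a list of dicts, best first, with "p" (0 to 1); they miss things now and then, are a little off and sometimes report something else, mostly with a low value. They report only what shows in the picture. A call takes as long as a camera call.
- search_frame(camera, query): "centre" ([column, row] in pixels, amid what is visible of it).
- cut_out(camera, query): "pixels" (420x560 bool, what is visible of it) and "centre" ([column, row] in pixels, amid what is visible of it).
- pinpoint(camera, query): "centre" ([column, row] in pixels: a listed point, or the origin of a listed thing).
The state is a dict: "time": time; "qpos": joint angles; "dq": joint speeds; "joint_efforts": joint torques, N m; "eef_pos": TCP position; "tcp_rot": TCP orientation; "contact_force": force on the tool from outside, world axes, zero at the start; "wrist_torque": the same for the moment, N m; "opening": opening from 0.0 (shut) to 1.0 (fully open).
Only numpy, scipy, OpenCV 4.12 (cv2) and the standard library are available. Lean on these libraries where they do the work, as an engineer would, in place of code of your own. Each camera call takes 0.05 s, during which the arm holds its last target.

## Working session

There is one attempt and no reset: what is moved stays moved. The work goes in short steps, Python scripts to look and compute and a tool call to move; the robot and the scene stay as the last step left them, time stands still between calls to the robot, and variables do not carry over. Pictures are saved under pics/ and viewed, and the job is handed in when it is done.

Besides the shell and the picture viewer there is one more tool, called after "Emit:" as a command line: name --argument value ..., lists and objects as JSON in quotes. move_arm: Moves the arm, as the interface text tells. Its arguments: {"type":"object","properties":{"plan":{"type":"array","items":{"type":"array","items":{"type":"array","items":{"type":"number"}}}},"force":{"type":"number"}},"required":["plan"]}

```bash
ls; mkdir -p pics
python3 - <<'E'
from plant import *
import cv2
s=get_state();print(s)
for c in ["scene","top"]:
    im=read_camera(c);cv2.imwrite(f"pics/{c}0.png",im[:,:,::-1]);k=get_calibration(c);print(c,k)
E
```

```text
pics
{'time': 0.0, 'qpos': array([ 9.98008866e-01,  2.87171931e-01,  1.57819572e+00,  3.91209881e-06,
        1.27861255e+00, -1.50031492e-01]), 'dq': array([ 0.00016109,  0.00090684, -0.00015371,  0.00096813, -0.00100987,
       -0.00041507]), 'joint_efforts': array([-4.11938781e-04, -4.05994749e+01, -2.92621171e+01, -1.70133453e-04,
        5.81205270e-03,  9.37313928e-06]), 'eef_pos': array([0.27656125, 0.6150102 , 0.22993288]), 'tcp_rot': array([ 2.09807816e-01,  9.77741916e-01, -1.11599039e-03, -4.23860529e-04]), 'contact_force': array([0.12160995, 0.12154707, 0.61612194]), 'wrist_torque': array([0.02374342, 0.02312887, 0.00914875]), 'opening': 0.997032760033159}
scene {'mtx': array([[472.59381762,   0.        , 290.43703541],
       [  0.        , 472.59381762, 202.44244172],
       [  0.        ,   0.        ,   1.        ]]), 'extrinsics': array([[-0.46844949, -0.749091  ,  0.46842048,  1.12840629],
       [ 0.88342874, -0.40341748,  0.23834428,  0.27783091],
       [ 0.01042746,  0.52546837,  0.85074923,  1.08684945],
       [ 0.        ,  0.        ,  0.        ,  1.        ]])}
top {'mtx': array([[450.90480347,   0.        , 278.92923004],
       [  0.        , 450.90480347, 214.33868586],
       [  0.        ,   0.        ,   1.        ]]), 'extrinsics': array([[-0.01374661,  0.99763615, -0.06732864,  0.50743418],
       [-0.99985563, -0.01304218,  0.01089087,  0.00879694],
       [ 0.00998702,  0.06746863,  0.99767141,  1.2140376 ],
       [ 0.        ,  0.        ,  0.        ,  1.        ]])}
```

View pics/scene0.png

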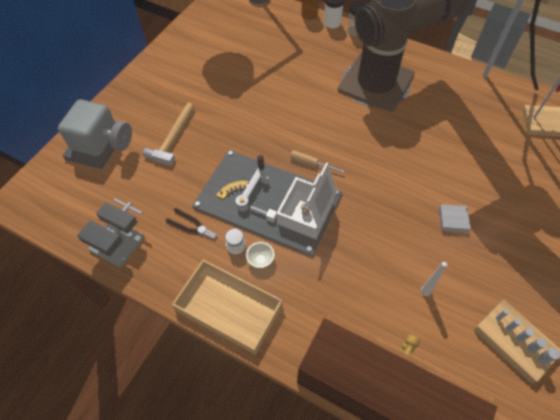

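View pics/top0.png

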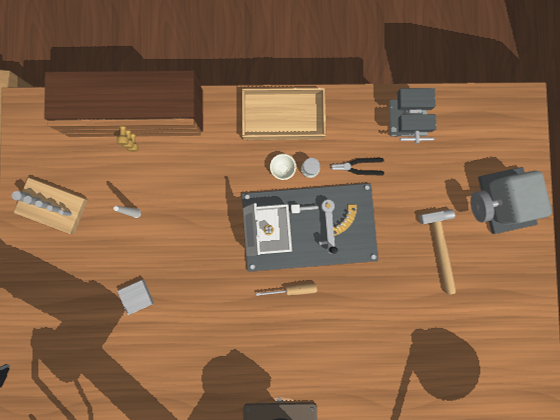

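```bash
cat > h.py <<'E'
from plant import *
import numpy as np, cv2
from scipy.spatial.transform import Rotation as R
K={c:get_calibration(c) for c in("scene","top")}
def ray(c,p):
    m=K[c]["mtx"];E=K[c]["extrinsics"]
    d=np.array([(p[0]-m[0,2])/m[0,0],-(p[1]-m[1,2])/m[1,1],-1]);d=E[:3,:3]@d
    return E[:3,3],d/np.linalg.norm(d)
def atz(c,p,z):
    o,d=ray(c,p);return o+d*(z-o[2])/d[2]
def tri(p,q):
    o,d=ray("scene",p);a,b=ray("top",q)
    A=np.stack([d,-b],1);s=np.linalg.lstsq(A,a-o,rcond=None)[0]
    x=o+d*s[0];y=a+b*s[1];return (x+y)/2,np.linalg.norm(x-y)
def proj(c,P):
    E=K[c]["extrinsics"];m=K[c]["mtx"];P=np.atleast_2d(P)
    v=(P-E[:3,3])@E[:3,:3];v=v*[1,-1,-1];u=v@m.T;return u[:,:2]/u[:,2:]
E
python3 - <<'E'
from h import *
for c in("scene","top"): read_camera(c)
for q in ["lid_hinge","lid_edge","lever_grip","lever_hub","sector","fixture","pliers","sizing_stick","hammer","ring_dish","flux_jar","bench_block","needle_file"]:
    r={c:pinpoint(c,q) for c in("scene","top")}
    for c in r: print(q,c,[(np.round(x["centre"],1),round(x["p"],2)) for x in r[c][:2]])
    if r["scene"] and r["top"]: print("   ",*tri(r["scene"][0]["centre"],r["top"][0]["centre"]))
print(get_state()["time"])
E
```

```text
lid_hinge scene [(array([325.8, 207.3]), 0.82)]
lid_hinge top [(array([244. , 230.5]), 0.95)]
    [0.54523102 0.08249521 0.08234349] 0.0045485229879017154
lid_edge scene [(array([318. , 180.4]), 0.57)]
lid_edge top [(array([255.8, 225.3]), 0.68)]
    [0.55161845 0.05230574 0.18830289] 0.003774169911495151
lever_grip scene [(array([261.4, 160. ]), 0.65)]
lever_grip top [(array([332.6, 251. ]), 0.59)]
    [ 0.48961054 -0.13733091  0.07307313] 0.0012800753086639272
lever_hub scene [(array([239.4, 201.2]), 0.96)]
lever_hub top [(array([327.4, 204. ]), 0.71)]
    [ 0.61245429 -0.13209149  0.0424633 ] 0.0025533735879099684
sector scene []
sector top []
fixture scene [(array([273.4, 201.2]), 0.93), (array([199.7, 232.5]), 0.39)]
fixture top []
pliers scene []
pliers top [(array([346.8, 166.3]), 0.95)]
sizing_stick scene [(array([424.4, 291.8]), 0.74)]
sizing_stick top [(array([256., 227.]), 0.54), (array([132.9, 214.8]), 0.53)]
    [ 0.57373548  0.22029168 -0.02996371] 0.3240544218733297
hammer scene [(array([263. , 162.6]), 0.24)]
hammer top [(array([443.7, 251.1]), 0.85), (array([283.1, 171. ]), 0.24)]
    [ 0.48157684 -0.26780557  0.09086804] 0.2717319560902149
ring_dish scene [(array([200.3, 232.5]), 0.7)]
ring_dish top [(array([287.7, 286.3]), 0.61)]
    [ 0.53601442 -0.13092481 -0.09319878] 0.36020362157066343
flux_jar scene [(array([236. , 244.2]), 0.76)]
flux_jar top [(array([307.4, 168.9]), 0.55)]
    [ 0.71102765 -0.0844785   0.01213551] 0.004050734953902025
bench_block scene []
bench_block top [(array([133.9, 296.8]), 0.69)]
needle_file scene [(array([319.4, 164.5]), 0.54)]
needle_file top [(array([285.4, 289.7]), 0.75), (array([333.4, 249.9]), 0.43)]
    [ 0.38687744 -0.0148704   0.00939353] 0.008382063623080699
1.5
```

Run:
```python
from h import *
t=cv2.imread("pics/top0.png");s=cv2.imread("pics/scene0.png")
cv2.imwrite("pics/tc.png",cv2.resize(t[170:290,230:390],None,fx=5,fy=5,interpolation=cv2.INTER_CUBIC))
cv2.imwrite("pics/sc.png",cv2.resize(s[140:260,190:350],None,fx=5,fy=5,interpolation=cv2.INTER_CUBIC))
```

```text
(no output)
```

View pics/tc.png

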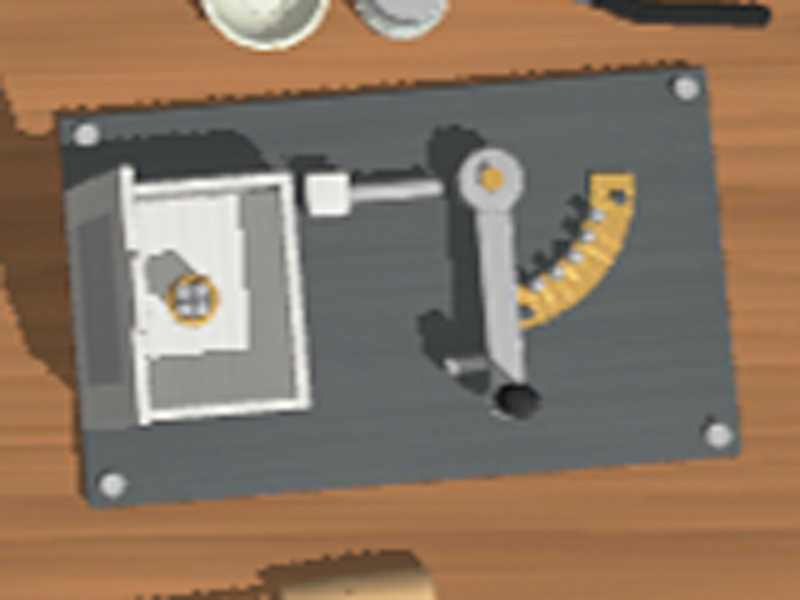

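View pics/sc.png

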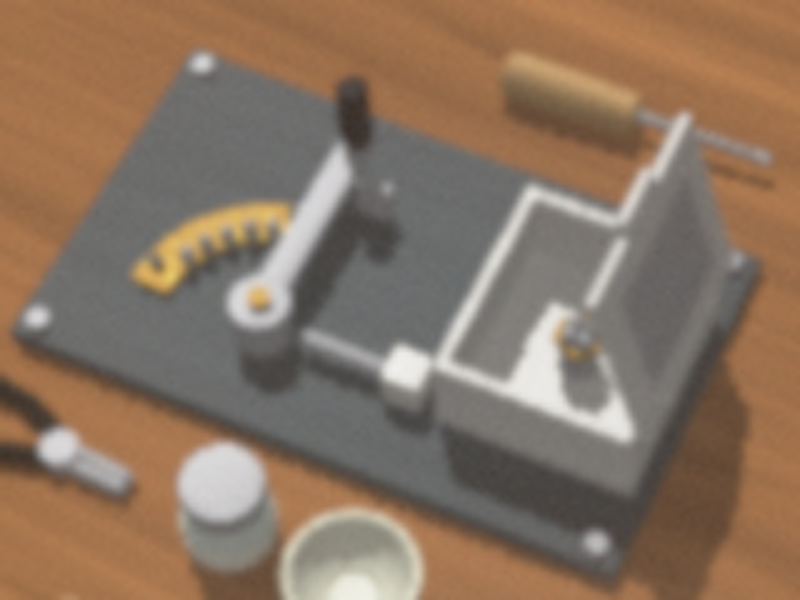

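```bash
cat >> h.py <<'E'
def fx(P,pose):  # fixture->world
    x,y,th=pose;P=np.atleast_2d(np.array(P,float));c,s=np.cos(th),np.sin(th)
    return np.stack([x+c*P[:,0]-s*P[:,1],y+s*P[:,0]+c*P[:,1],P[:,2]],1)
E
python3 - <<'E'
from h import *
from scipy.optimize import least_squares as LS
C=np.array([[.105,.165,.012],[.105,-.185,.012],[-.105,-.185,.012],[-.105,.165,.012]])
ct=np.array([[61,113],[703,66],[740,455],[88,507.]]);cs=np.array([[610,578],[13,333],[200,50],[760,262.]])
f=lambda c:(c+.5)/5-.5
ct=f(ct)+[230,170];cs=f(cs)+[190,140]
def res(p,w=(1,1)): return np.concatenate([w[0]*(proj("top",fx(C,p))-ct).ravel(),w[1]*(proj("scene",fx(C,p))-cs).ravel()])
for w in((1,1),(1,0),(0,1)):
    r=LS(res,[.56,-.07,0],kwargs=dict(w=w));print(w,r.x,np.round(r.fun,1))
p=LS(res,[.56,-.07,0]).x
hub=fx([.05,-.06,.044],p)[0];print("hub",hub,"hinge",fx([0,.155,.068],p),"grip",fx([-.065,-.06,.065],p))
# hub circle centre crops
for c,pt,o in(("top",(491,180),(230,170)),("scene",(260,300),(190,140))): 
    print(c,"hub meas@44",atz(c,f(np.array(pt))+o,.044))
print("grip top meas", atz("top",f(np.array((518,398)))+[230,170],.089), atz("scene",f(np.array((352,88)))+[190,140],.089))
T=np.array([[538,283],[559,270],[575,255],[588,235],[597,214.]])
for z in(.02,.025,.03):
    W=np.array([atz("top",f(t)+[230,170],z) for t in T])-hub
    a=np.arctan2(W[:,1],W[:,0]);print(z,"teeth rel rest",np.round((a-(p[2]+np.pi)+np.pi)%(2*np.pi)-np.pi,3),np.round(np.hypot(W[:,0],W[:,1]),3))
E
```

```text
(1, 1) [ 0.55452156 -0.07381673  0.06186318] [-1.1  0.1  0.3 -0.1 -0.   0.3 -1.  -0.1  0.4  0.4 -1.5 -0.7 -1.2 -0.8
  0.6 -0.3]
(1, 0) [ 0.55458825 -0.07503141  0.06310346] [-0.7  0.1  0.7 -0.3  0.5  0.1 -0.5 -0.   0.   0.  -0.  -0.  -0.  -0.
  0.  -0. ]
(0, 1) [ 0.55463337 -0.07249434  0.06046121] [-0.  -0.  -0.  -0.  -0.   0.  -0.  -0.   0.7  0.7 -1.1 -0.5 -0.8 -0.7
  1.1 -0. ]
hub [ 0.60813534 -0.13061077  0.044     ] hinge [[0.54493888 0.08088677 0.068     ]] grip [[ 0.49335533 -0.1377205   0.065     ]]
top hub meas@44 [ 0.60756255 -0.13169928  0.044     ]
scene hub meas@44 [ 0.60675547 -0.13021092  0.044     ]
grip top meas [ 0.49456601 -0.13746438  0.089     ] [ 0.49321062 -0.13801727  0.089     ]
0.02 teeth rel rest [0.416 0.633 0.824 1.03  1.227] [0.06  0.061 0.062 0.062 0.062]
0.025 teeth rel rest [0.404 0.621 0.812 1.02  1.218] [0.06  0.061 0.061 0.061 0.062]
0.03 teeth rel rest [0.392 0.609 0.801 1.009 1.208] [0.06  0.06  0.061 0.061 0.061]
```

```bash
cat >> h.py <<'E'
POSE=np.array([.5545,-.0738,.0619])
def tofx(W): 
    x,y,th=POSE;W=np.atleast_2d(W);d=W-[x,y,0];c,s=np.cos(th),np.sin(th)
    return np.stack([c*d[:,0]+s*d[:,1],-s*d[:,0]+c*d[:,1],W[:,2]],1)
def goto(W,yaw=None,n=5):
    """print shift rows from present pose to world W with tool down, tool x yaw (rad)"""
    s=get_state();r=R.from_quat(s["tcp_rot"]);p=s["eef_pos"]
    sh=r.inv().apply(np.array(W)-p)
    rv=np.zeros(3)
    if yaw is not None:
        t=R.from_matrix(np.array([[np.cos(yaw),np.sin(yaw),0],[np.sin(yaw),-np.cos(yaw),0],[0,0,-1]]))
        rv=np.degrees((r.inv()*t).as_rotvec())
    print("t",round(s["time"],2),"p",np.round(p,4),"fx",np.round(tofx(p)[0],4),"F",np.round(s["contact_force"],1),"turn",np.round(rv,1),"shift",np.round(sh,4),"dist",round(np.linalg.norm(sh),3),"q",np.round(s["qpos"],2),"op",round(s["opening"],3))
E
python3 - <<'E'
from h import *
f=lambda c:(np.array(c)+.5)/5-.5
S=lambda c:f(c)+[190,140]
T=lambda c:f(c)+[230,170]
for n,a,b in (("tab top",(685,115),(133,290)),("post",(386,186),(452,365)),("lid far corner",(620,218),(145,422)),("lid near corner",(728,250),(125,168))):
    w,e=tri(S(a),T(b));print(n,w,e,tofx(w))
for th in(1.1,1.2,1.3,1.4):
    L=[(x,.155-.112*np.cos(th)+dn*np.sin(th),.068+.112*np.sin(th)+dn*np.cos(th)) for x in(-.06,.06) for dn in(0,.006)]
    print(th,np.round((proj("top",fx(L,POSE))-[230,170]+.5)*5-.5),np.round((proj("scene",fx(L,POSE))-[190,140]+.5)*5-.5))
print("stick foot",atz("top",(139,216),0),atz("scene",(426,296),0))
goto(fx([0,.225,.23],POSE)[0],POSE[2])
E
```

```text
tab top [0.5413491  0.05603794 0.24820765] 0.018735772001943846 [[-0.00509388  0.13040279  0.24820765]]
post [ 0.5114358  -0.10935232  0.04135686] 0.0007524823006581354 [[-0.04518101 -0.03282026  0.04135686]]
lid far corner [0.49143495 0.03536918 0.08572152] 0.02907452280668926 [[-0.05619101  0.11286133  0.08572152]]
lid near corner [0.58988247 0.07936554 0.22798727] 0.05953544799821247 [[0.04478959 0.15068342 0.22798727]]
1.1 [[186. 418.]
 [175. 419.]
 [167. 161.]
 [156. 161.]] [[646. 111.]
 [656. 112.]
 [545. 303.]
 [556. 304.]]
1.2 [[164. 420.]
 [152. 421.]
 [145. 161.]
 [133. 162.]] [[666. 113.]
 [677. 114.]
 [566. 305.]
 [577. 307.]]
1.3 [[141. 422.]
 [128. 423.]
 [122. 162.]
 [109. 163.]] [[687. 116.]
 [698. 118.]
 [587. 309.]
 [599. 312.]]
1.4 [[117. 424.]
 [104. 425.]
 [ 98. 164.]
 [ 85. 164.]] [[708. 121.]
 [720. 123.]
 [610. 315.]
 [622. 319.]]
stick foot [0.58980635 0.37196093 0.        ] [0.60940872 0.38623138 0.        ]
t 1.5 p [0.2769 0.6156 0.2313] fx [-0.2344  0.7052  0.2313] F [ 0.9  0.8 -0.5] turn [  0.    0.  152.2] shift [-0.4312 -0.3157  0.0013] dist 0.534 q [ 1.    0.29  1.58 -0.    1.28 -0.15] op 1.001
```

Emit:
move_arm --plan '[[[0, 0, 10, -0.04, -0.03, 0, 0], [0, 0, 20, -0.085, -0.063, 0, 0], [0, 0, 30, -0.13, -0.095, 0, 0], [0, 0, 40, -0.175, -0.128, 0, 0], [0, 0, 50, -0.22, -0.16, 0, 0]]]' --force 60

```text
time: 2.12
eef_pos: [0.4126, 0.3779, 0.2316]
tcp_rot: [0.606, 0.796, 0.0, 0.0]
contact_force: [0.5, 0.8, -0.1]
opening: 0.002
```

```bash
python3 -c "
from h import *
goto(fx([0,.225,.22],POSE)[0],POSE[2])"
```

```text
t 2.12 p [0.4126 0.3779 0.2316] fx [-0.1137  0.4596  0.2316] F [ 0.5  0.8 -0.1] turn [  0.   -0.  101.9] shift [-0.253   0.0628  0.0116] dist 0.261 q [ 0.56  0.03  1.86 -0.    1.25  0.29] op 0.002
```

Emit:
move_arm --plan '[[[0, 0, 10, -0.05, 0.012, 0, 0], [0, 0, 20, -0.1, 0.025, 0, 0], [0, 0, 30, -0.15, 0.037, 0.005, 0], [0, 0, 40, -0.2, 0.05, 0.01, 0], [0, 0, 50, -0.253, 0.063, 0.012, 0]]]'

```text
time: 2.75
eef_pos: [0.5413, 0.1493, 0.2196]
tcp_rot: [0.886, 0.463, 0.001, -0.0]
contact_force: [0.5, 1.0, 0.2]
opening: 0.003
```

```bash
python3 -c "
from h import *
goto(fx([0,.225,.15],POSE)[0],POSE[2])"
```

```text
t 2.75 p [0.5413 0.1493 0.2196] fx [0.0006 0.2235 0.2196] F [0.5 1.  0.2] turn [-0.  -0.1 51.6] shift [ 0.0007 -0.0014  0.0696] dist 0.07 q [0.09 0.05 1.87 0.   1.22 0.7 ] op 0.003
```

Emit:
move_arm --plan '[[[0, 0, 10.5, 0, 0, 0.015, 0], [0, 0, 21, 0, 0, 0.03, 0], [0, 0, 31, 0, 0, 0.045, 0], [0, 0, 41.5, 0, 0, 0.06, 0], [0, 0, 51.6, 0, 0, 0.07, 0]]]'

```text
time: 3.38
eef_pos: [0.541, 0.1493, 0.1488]
tcp_rot: [1.0, 0.028, 0.0, -0.0]
contact_force: [0.3, 0.7, -0.8]
opening: -0.001
```

```bash
python3 -c "
from h import *
goto(fx([0,.10,.15],POSE)[0],POSE[2])
im=read_camera('scene');cv2.imwrite('pics/s1.png',cv2.resize(im[90:270,150:430,::-1],None,fx=2.8,fy=2.8))"
```

```text
t 3.38 p [0.541  0.1493 0.1488] fx [0.0004 0.2235 0.1488] F [ 0.3  0.7 -0.8] turn [-0.  -0.  -0.3] shift [ 0.0004  0.1235 -0.0013] dist 0.123 q [0.09 0.12 1.93 0.   1.09 1.6 ] op -0.001
```

View pics/s1.png

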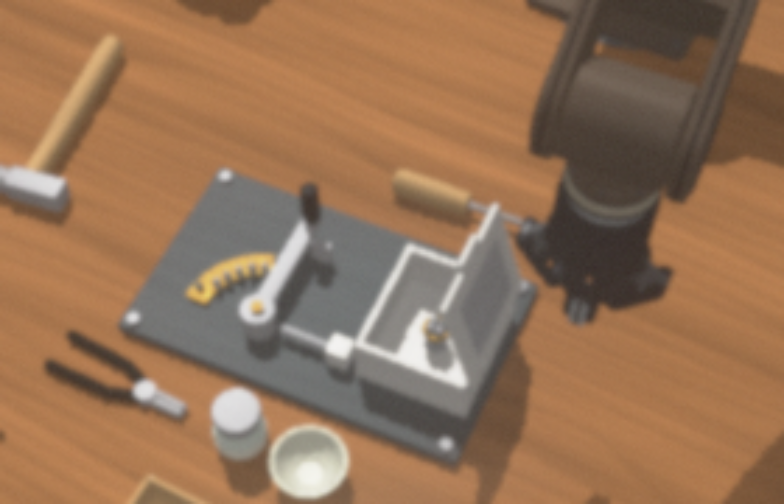

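Emit:
move_arm --plan '[[[0, 0, 0, 0, 0.03, 0, 0], [0, 0, 0, 0, 0.06, 0, 0], [0, 0, 0, 0, 0.08, 0, 0], [0, 0, 0, 0, 0.1, 0, 0], [0, 0, 0, 0, 0.115, 0.002, 0]]]'

```text
time: 4.05
eef_pos: [0.5465, 0.0336, 0.1457]
tcp_rot: [1.0, 0.026, -0.001, -0.0]
contact_force: [0.1, 1.7, 1.2]
opening: 0.002
```

```bash
python3 -c "
from h import *
goto(fx([0,.07,.074],POSE)[0],POSE[2])
im=read_camera('scene');cv2.imwrite('pics/s2.png',cv2.resize(im[90:270,150:430,::-1],None,fx=2.8,fy=2.8))"
```

```text
t 4.05 p [0.5465 0.0336 0.1457] fx [-0.0013  0.1077  0.1457] F [0.1 1.7 1.2] turn [-0.   0.1 -0.5] shift [0.0018 0.0377 0.0716] dist 0.081 q [-0.12  0.1   1.96  0.    1.08  1.39] op 0.002
```

View pics/s2.png

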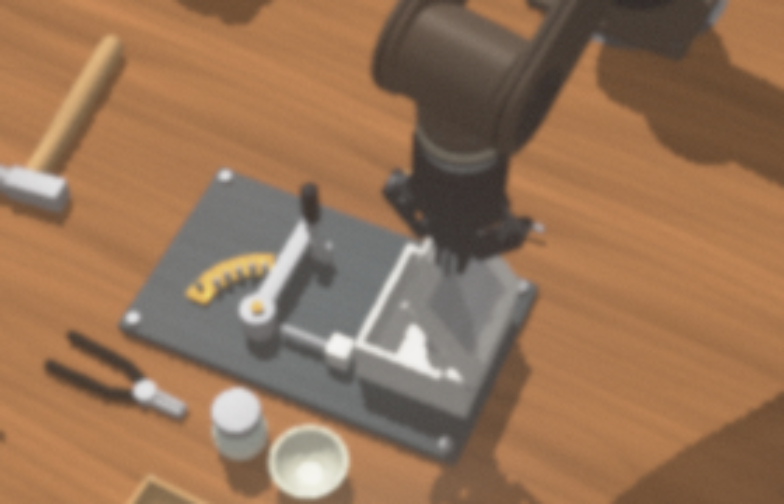

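Emit:
move_arm --plan '[[[0, 0, 0, 0, 0.017, 0.016, 0], [0, 0, 0, 0, 0.028, 0.033, 0], [0, 0, 0, 0, 0.035, 0.052, 0], [0, 0, 0, 0, 0.038, 0.066, 0], [0, 0, 0, 0, 0.038, 0.072, 0]]]'

```text
time: 4.72
eef_pos: [0.5472, -0.0062, 0.0736]
tcp_rot: [1.0, 0.026, -0.004, 0.0]
contact_force: [-12.4, -0.7, 28.4]
opening: 0.003
```

```bash
python3 -c "
from h import *
goto(fx([0,.07,.074],POSE)[0],POSE[2])
im=read_camera('scene');cv2.imwrite('pics/s3.png',cv2.resize(im[90:270,150:430,::-1],None,fx=2.8,fy=2.8))"
```

```text
t 4.72 p [ 0.5472 -0.0062  0.0736] fx [-0.0031  0.0679  0.0736] F [-12.4  -0.7  28.4] turn [ 0.   0.4 -0.5] shift [ 0.0031 -0.0021 -0.0004] dist 0.004 q [-0.2   0.2   2.   -0.    0.95  1.32] op 0.003
```

View pics/s3.png

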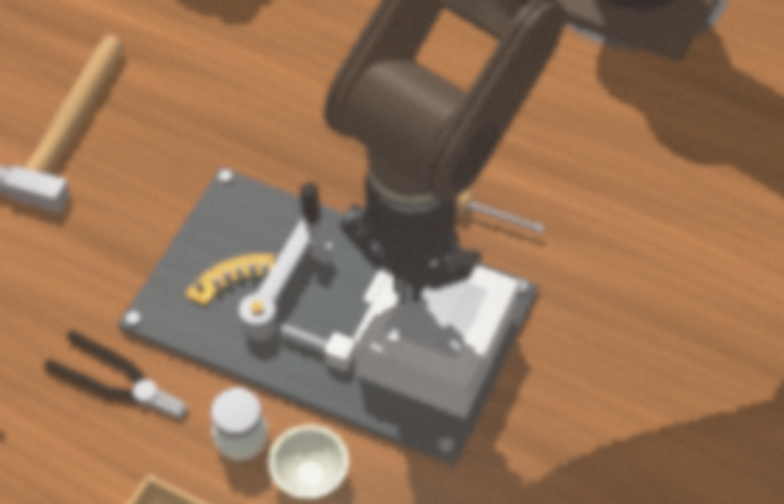

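```bash
python3 -c "
from h import *
goto([.4938,-.1377,.13],POSE[2])"
```

```text
t 4.78 p [ 0.5474 -0.0062  0.074 ] fx [-0.0029  0.0679  0.074 ] F [-2.1 -1.   4. ] turn [ 0.1  0.4 -0.5] shift [-0.0609  0.1286 -0.0554] dist 0.153 q [-0.2   0.2   2.   -0.    0.95  1.32] op -0.001
```

Emit:
move_arm --plan '[[[0, 0, 0, 0, 0, -0.03, 0.0], [0, 0, 0, -0.01, 0.02, -0.055, 0.0], [0, 0, 0, -0.03, 0.06, -0.056, 0.06], [0, 0, 0, -0.05, 0.1, -0.056, 0.06], [0.1, 0.4, -0.5, -0.061, 0.1286, -0.056, 0.06]]]'

```text
time: 5.4
eef_pos: [0.4926, -0.1385, 0.13]
tcp_rot: [1.0, 0.031, -0.001, -0.001]
contact_force: [-0.1, 0.4, -0.2]
opening: 0.635
```

```bash
python3 -c "
from h import *
for c in ('scene','top'):
    im=read_camera(c);cv2.imwrite('pics/4'+c+'.png',cv2.resize((im[90:270,150:430] if c=='scene' else im[150:330,190:470])[:,:,::-1],None,fx=2.8,fy=2.8))
    for q in('lid_edge','lever_grip'): print(c,q,[(x['centre'],x['p']) for x in pinpoint(c,q)[:2]])
L=[(0,.043,.074)];print(proj('scene',fx(L,POSE)),proj('top',fx(L,POSE)))
goto([.4938,-.1377,.053],POSE[2])"
```

```text
scene lid_edge [([285.3, 191.8], 0.82)]
scene lever_grip [([259.9, 165.4], 0.79), ([262.0, 258.0], 0.26)]
top lid_edge [([291.5, 227.3], 0.7), ([307.4, 172.0], 0.26)]
top lever_grip []
[[285.26331064 192.94591729]] [[289.86882524 227.02563334]]
t 5.7 p [ 0.4937 -0.1367  0.1302] fx [-0.0646 -0.059   0.1302] F [-0.  -0.6  0. ] turn [-0.1  0.1  0. ] shift [0.0001 0.0011 0.0772] dist 0.077 q [-0.47  0.04  2.06  0.    1.05  1.04] op 0.702
```

View pics/4scene.png

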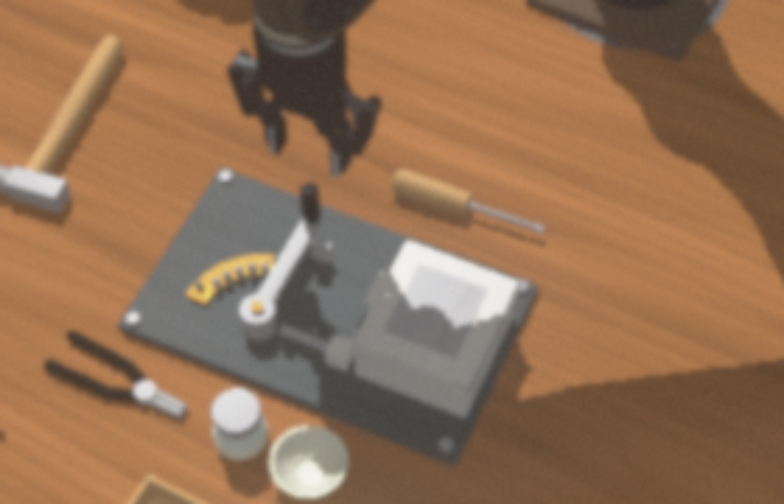

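View pics/4top.png

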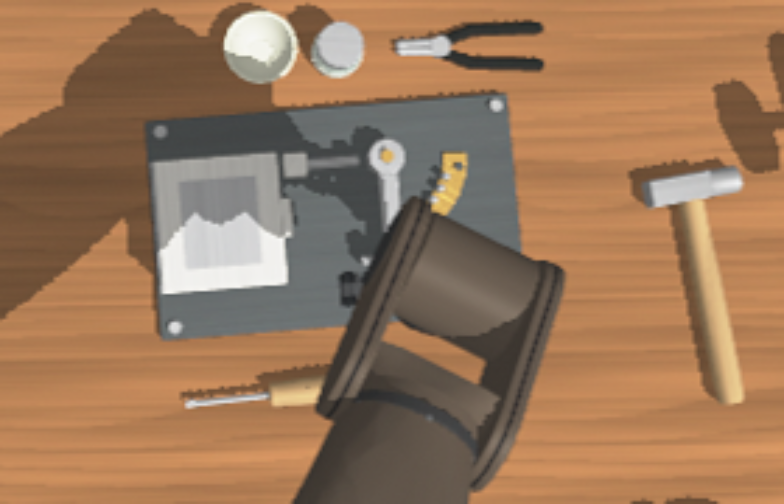

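Emit:
move_arm --plan '[[[0, 0, 0, 0, 0.0, 0.02, 0.06], [0, 0, 0, 0, 0.0, 0.04, 0.06], [0, 0, 0, 0, 0.0, 0.06, 0.06], [0, 0, 0, 0, 0.0, 0.077, 0.06], [0, 0, 0, 0, 0.0, 0.077, 0.06]]]'

```text
time: 6.32
eef_pos: [0.4927, -0.1354, 0.0516]
tcp_rot: [0.999, 0.032, -0.002, -0.002]
contact_force: [-0.4, 0.3, -0.4]
opening: 0.705
```

```bash
python3 -c "
from h import *
im=read_camera('scene');cv2.imwrite('pics/s5.png',cv2.resize(im[110:230,190:330,::-1],None,fx=5,fy=5))
goto([.4938,-.1377,.053],POSE[2])"
```

```text
t 6.38 p [ 0.4935 -0.136   0.0527] fx [-0.0647 -0.0583  0.0527] F [ 0.1 -0.  -0.5] turn [-0.1  0.1  0.1] shift [ 0.0002  0.0017 -0.0003] dist 0.002 q [-0.47  0.16  2.09  0.    0.89  1.04] op 0.705
```

View pics/s5.png

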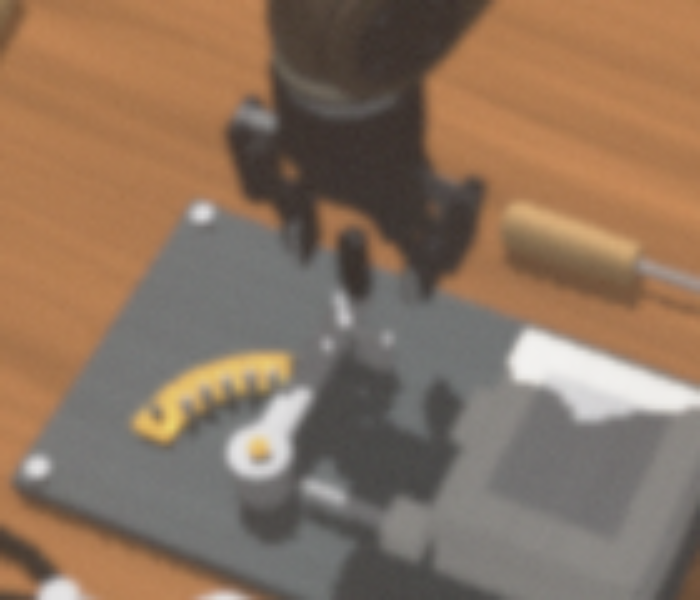

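Emit:
move_arm --plan '[[[0, 0, 0, 0, 0.0015, 0, 0], [0, 0, 0, 0, 0.0015, 0, 0], [0, 0, 0, 0, 0.0015, 0, 0], [0, 0, 0, 0, 0.0015, 0, 0], [0, 0, 0, 0, 0.0015, 0, 0]]]' --force 70

```text
time: 7.0
eef_pos: [0.4944, -0.1397, 0.0539]
tcp_rot: [0.999, 0.032, -0.0, 0.001]
contact_force: [-1.1, -5.2, 0.4]
opening: 0.189
```

```bash
cat >> h.py <<'E'
HUB=fx([.05,-.06,.044],POSE)[0]
def lev(a): # handle world at lever angle a
    t=POSE[2]+np.pi+a;return HUB[:2]+.115*np.array([np.cos(t),np.sin(t)])
def stat():
    s=get_state();p=s["eef_pos"];d=p[:2]-HUB[:2]
    a=(np.arctan2(d[1],d[0])-POSE[2]-np.pi+np.pi)%(2*np.pi)-np.pi
    t=np.array([-np.sin(a+POSE[2]+np.pi),np.cos(a+POSE[2]+np.pi)])
    print("ang",round(a,3),"rad",round(np.hypot(*d),4),"Ft",round(s["contact_force"][:2]@t,1),"Fr",round(s["contact_force"][:2]@(d/np.hypot(*d)),1),"yaw",round(R.from_quat(s["tcp_rot"]).as_matrix()[1,0],3))
E
python3 -c "
from h import *
goto([*lev(.2),.053],POSE[2]+.2);stat()"
```

```text
t 7.0 p [ 0.4944 -0.1397  0.0539] fx [-0.0641 -0.062   0.0539] F [-1.1 -5.2  0.4] turn [  0.1   0.  -11.4] shift [0.0014 0.0208 0.0009] dist 0.021 q [-0.47  0.16  2.09 -0.    0.89  1.04] op 0.189
ang 0.018 rad 0.1141 Ft 5.1 Fr 1.5 yaw 0.064
```

Emit:
move_arm --plan '[[[0, 0, -2.3, 0, 0.0046, 0, 0], [0, 0, -4.6, 0.0005, 0.0092, 0, 0], [0, 0, -6.9, 0.0009, 0.0138, 0, 0], [0, 0, -9.2, 0.0015, 0.0184, 0, 0], [0, 0, -11.5, 0.0023, 0.0228, 0, 0]]]'

```text
time: 7.62
eef_pos: [0.4977, -0.1608, 0.0539]
tcp_rot: [0.991, 0.131, -0.0, -0.001]
contact_force: [0.2, 4.9, 0.2]
opening: 0.189
```

```bash
sed -i 's/^POSE=.*/POSE=np.array([.5546,-.0752,.0625])/' h.py; python3 -c "
from h import *
goto([*lev(.3),.053],POSE[2]+.3);stat()"
```

```text
t 7.62 p [ 0.4977 -0.1608  0.0539] fx [-0.0621 -0.0819  0.0539] F [0.2 4.9 0.2] turn [-0.1  0.  -5.7] shift [-0.0002  0.0123  0.0009] dist 0.012 q [-0.51  0.18  2.07  0.    0.9   0.8 ] op 0.189
ang 0.193 rad 0.1142 Ft -4.7 Fr -1.4 yaw 0.26
```

Emit:
move_arm --plan '[[[0, 0, -2, 0.0001, 0.004, 0, 0], [0, 0, -4, 0.0003, 0.008, 0, 0], [0, 0, -5, 0.0004, 0.01, 0, 0], [0, 0, -5, 0.0004, 0.01, 0, 0], [0, 0, -5, 0.0004, 0.01, 0, 0]]]'

```text
time: 8.25
eef_pos: [0.5003, -0.1694, 0.0539]
tcp_rot: [0.985, 0.173, -0.001, -0.002]
contact_force: [-1.6, 5.3, 0.1]
opening: 0.191
```

```bash
python3 -c "
from h import *
stat()"
```

```text
ang 0.271 rad 0.1143 Ft -5.5 Fr -0.2 yaw 0.341
```

Emit:
move_arm --plan '[[[0, 0, -1.5, 0.0001, 0.003, 0, 0], [0, 0, -3, 0.0002, 0.006, 0, 0], [0, 0, -3.5, 0.0002, 0.007, 0, 0], [0, 0, -3.5, 0.0002, 0.007, 0, 0], [0, 0, -3.5, 0.0002, 0.007, 0, 0]]]'

```text
time: 8.88
eef_pos: [0.5024, -0.1749, 0.0538]
tcp_rot: [0.979, 0.202, -0.001, -0.003]
contact_force: [-3.0, 5.1, 2.4]
opening: 0.194
```

```bash
python3 -c "
from h import *
stat()"
```

```text
ang 0.323 rad 0.1142 Ft -5.8 Fr 0.9 yaw 0.396
```

Emit:
move_arm --plan '[[[0, 0, -1.5, 0.0001, 0.003, 0, 0], [0, 0, -2.5, 0.0002, 0.005, 0, 0], [0, 0, -2.5, 0.0002, 0.005, 0, 0], [0, 0, -2.5, 0.0002, 0.005, 0, 0], [0, 0, -2.5, 0.0002, 0.005, 0, 0]]]'

```text
time: 9.5
eef_pos: [0.5044, -0.1795, 0.0538]
tcp_rot: [0.975, 0.223, -0.001, -0.003]
contact_force: [-3.0, 1.8, 1.3]
opening: 0.193
```

```bash
python3 -c "
from h import *
stat()"
```

```text
ang 0.367 rad 0.1143 Ft -2.9 Fr 1.9 yaw 0.436
```

Emit:
move_arm --plan '[[[0, 0, -1.5, 0.0001, 0.003, 0, 0], [0, 0, -2.5, 0.0002, 0.005, 0, 0], [0, 0, -2.5, 0.0002, 0.005, 0, 0], [0, 0, -2.5, 0.0002, 0.005, 0, 0], [0, 0, -2.5, 0.0002, 0.005, 0, 0]]]'

```text
time: 10.12
eef_pos: [0.507, -0.1848, 0.0539]
tcp_rot: [0.97, 0.245, -0.001, -0.002]
contact_force: [-2.3, -2.9, -0.5]
opening: 0.188
```

```bash
python3 -c "
from h import *
stat()"
```

```text
ang 0.418 rad 0.1142 Ft 1.6 Fr 3.4 yaw 0.475
```

Emit:
move_arm --plan '[[[0, 0, -1.5, 0.0001, 0.003, 0, 0], [0, 0, -2.5, 0.0002, 0.005, 0, 0], [0, 0, -2.5, 0.0002, 0.005, 0, 0], [0, 0, -2.5, 0.0002, 0.005, 0, 0], [0, 0, -2.5, 0.0002, 0.005, 0, 0]]]'

```text
time: 10.75
eef_pos: [0.5096, -0.1896, 0.0539]
tcp_rot: [0.964, 0.266, -0.001, -0.002]
contact_force: [-4.3, -2.9, 1.7]
opening: 0.194
```

```bash
python3 -c "
from h import *
stat()
im=read_camera('scene');cv2.imwrite('pics/s6.png',cv2.resize(im[110:230,190:330,::-1],None,fx=5,fy=5))
im=read_camera('top');cv2.imwrite('pics/t6.png',cv2.resize(im[150:290,230:390,::-1],None,fx=4,fy=4))"
```

```text
ang 0.466 rad 0.1143 Ft 0.4 Fr 5.2 yaw 0.513
```

View pics/s6.png

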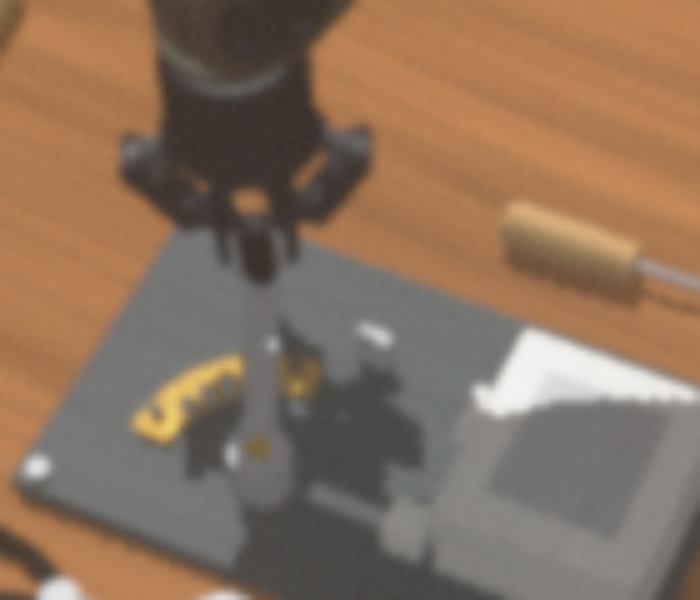

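View pics/t6.png

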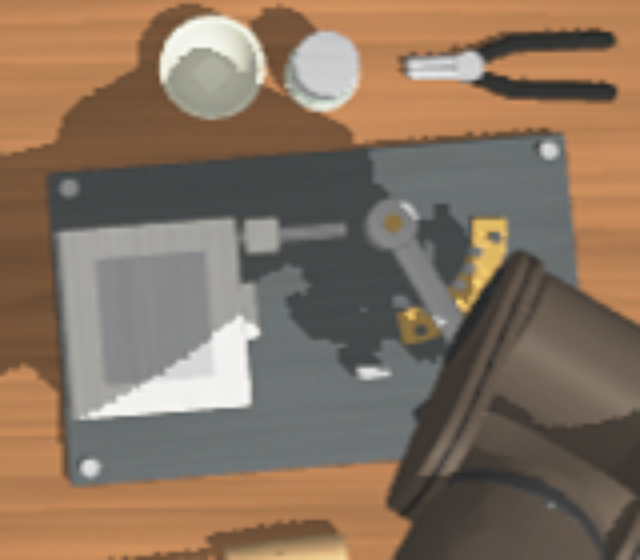

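Run:
```python
from h import *
# predicted tooth positions in scene crop for phi, using original crop s0
f=lambda c:(np.array(c)+.5)/5-.5
im=cv2.imread("pics/scene0.png")[165:215,205:265];cv2.imwrite("pics/teeth0.png",cv2.resize(im,None,fx=12,fy=12,interpolation=cv2.INTER_CUBIC))
im=read_camera("scene")[165:215,205:265,::-1];cv2.imwrite("pics/teeth6.png",cv2.resize(im,None,fx=12,fy=12,interpolation=cv2.INTER_CUBIC))
T=np.array([[538,283],[559,270],[575,255],[588,235],[597,214.]])
for z in(.02,.025,.03):
    W=np.array([atz("top",f(t)+[230,170],z) for t in T])-HUB
    a=np.arctan2(W[:,1],W[:,0]);print(z,"teeth rel rest",np.round((a-(POSE[2]+np.pi)+np.pi)%(2*np.pi)-np.pi,3),np.round(np.hypot(W[:,0],W[:,1]),3))
for z in(.02,.03):
  for phi in(.36,.40):
    P=[(.05-.06*np.cos(phi+.21*k),-.06-.06*np.sin(phi+.21*k),z) for k in range(5)]
    print(z,phi,np.round((proj("scene",fx(P,POSE))-[205,165]+.5)*12).tolist())
```

```text
0.02 teeth rel rest [0.394 0.614 0.808 1.018 1.218] [0.06  0.06  0.061 0.061 0.061]
0.025 teeth rel rest [0.382 0.602 0.796 1.007 1.209] [0.06  0.06  0.06  0.06  0.061]
0.03 teeth rel rest [0.37  0.59  0.784 0.996 1.199] [0.06 0.06 0.06 0.06 0.06]
0.02 0.36 [[475.0, 255.0], [419.0, 256.0], [364.0, 267.0], [313.0, 288.0], [266.0, 317.0]]
0.02 0.4 [[464.0, 254.0], [409.0, 258.0], [354.0, 271.0], [303.0, 293.0], [258.0, 323.0]]
0.03 0.36 [[472.0, 230.0], [416.0, 232.0], [360.0, 243.0], [308.0, 263.0], [262.0, 292.0]]
0.03 0.4 [[461.0, 230.0], [405.0, 233.0], [350.0, 246.0], [299.0, 268.0], [253.0, 299.0]]
```

View pics/teeth0.png

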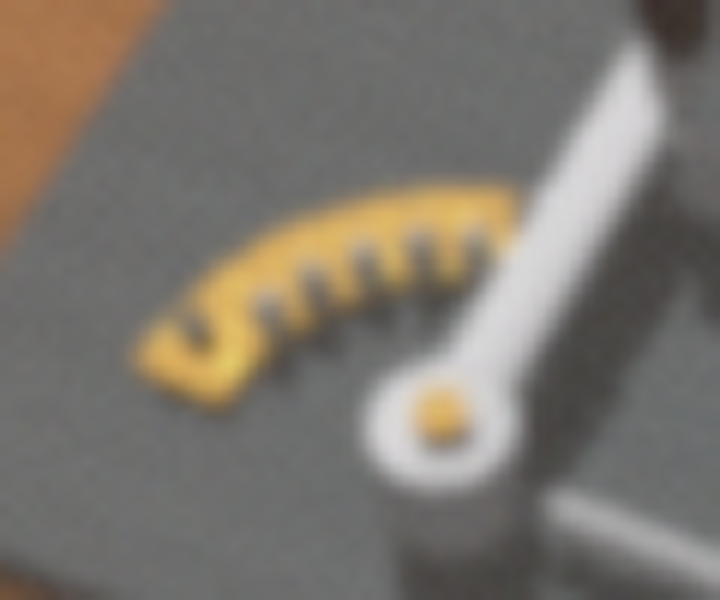

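View pics/teeth6.png

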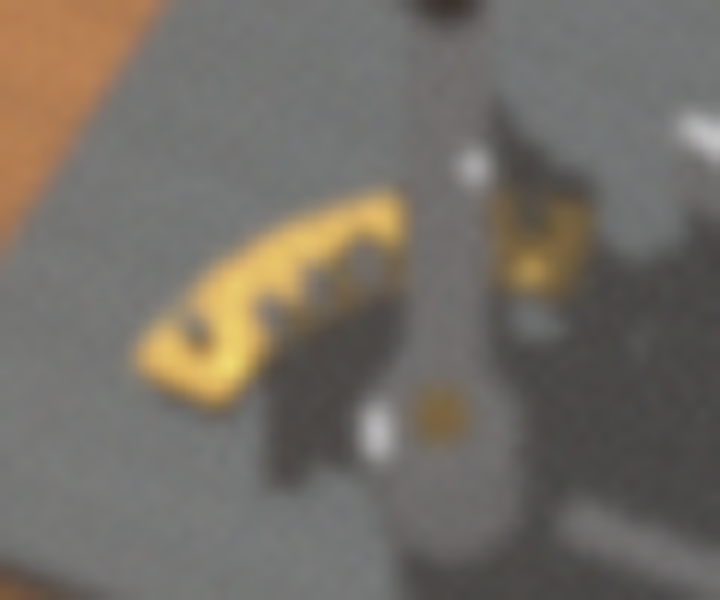

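Emit:
move_arm --plan '[[[0, 0, -2, 0.0002, 0.004, 0, 0], [0, 0, -4, 0.0004, 0.008, 0, 0], [0, 0, -6, 0.0006, 0.012, 0, 0], [0, 0, -6, 0.0006, 0.012, 0, 0], [0, 0, -6, 0.0006, 0.012, 0, 0]]]'

```text
time: 11.52
eef_pos: [0.5143, -0.1962, 0.0537]
tcp_rot: [0.948, 0.317, -0.002, -0.006]
contact_force: [-9.4, 6.8, 7.6]
opening: 0.191
```

```bash
python3 -c "
from h import *
stat()"
```

```text
ang 0.537 rad 0.1138 Ft -10.9 Fr 3.9 yaw 0.602
```

Emit:
move_arm --plan '[[[0, 0, -1.5, 0.0001, 0.003, 0, 0], [0, 0, -3, 0.0002, 0.006, 0, 0], [0, 0, -3.5, 0.0002, 0.007, 0, 0], [0, 0, -3.5, 0.0002, 0.007, 0, 0], [0, 0, -3.5, 0.0002, 0.007, 0, 0]]]'

```text
time: 12.15
eef_pos: [0.5174, -0.2003, 0.0537]
tcp_rot: [0.938, 0.347, -0.004, -0.008]
contact_force: [-10.1, 2.4, 7.2]
opening: 0.191
```

```bash
python3 -c "
from h import *
stat()"
```

```text
ang 0.582 rad 0.1137 Ft -8.0 Fr 6.6 yaw 0.651
```

Emit:
move_arm --plan '[[[0, 0, -1.5, 0.0001, 0.003, 0, 0], [0, 0, -3, 0.0002, 0.006, 0, 0], [0, 0, -3.5, 0.0002, 0.007, 0, 0], [0, 0, -3.5, 0.0002, 0.007, 0, 0], [0, 0, -3.5, 0.0002, 0.007, 0, 0]]]'

```text
time: 12.78
eef_pos: [0.5215, -0.2056, 0.0538]
tcp_rot: [0.926, 0.376, -0.004, -0.008]
contact_force: [-6.7, -0.6, 3.6]
opening: 0.189
```

```bash
python3 -c "
from h import *
stat()"
```

```text
ang 0.642 rad 0.1138 Ft -3.9 Fr 5.4 yaw 0.697
```

Emit:
move_arm --plan '[[[0, 0, -1.5, 0.0001, 0.003, 0, 0], [0, 0, -3, 0.0002, 0.006, 0, 0], [0, 0, -3.5, 0.0002, 0.007, 0, 0], [0, 0, -3.5, 0.0002, 0.007, 0, 0], [0, 0, -3.5, 0.0002, 0.007, 0, 0]]]'

```text
time: 13.4
eef_pos: [0.5254, -0.21, 0.0538]
tcp_rot: [0.914, 0.405, -0.005, -0.009]
contact_force: [-9.6, 0.3, 5.1]
opening: 0.191
```

```bash
python3 -c "
from h import *
stat()"
```

```text
ang 0.693 rad 0.1138 Ft -6.8 Fr 6.8 yaw 0.74
```

Emit:
move_arm --plan '[[[0, 0, -1.5, 0.0001, 0.003, 0, 0], [0, 0, -3, 0.0002, 0.006, 0, 0], [0, 0, -4, 0.0004, 0.008, 0, 0], [0, 0, -4, 0.0004, 0.008, 0, 0], [0, 0, -4, 0.0004, 0.008, 0, 0]]]'

```text
time: 14.02
eef_pos: [0.5294, -0.2135, 0.0536]
tcp_rot: [0.899, 0.438, -0.007, -0.012]
contact_force: [-12.5, 4.1, 6.8]
opening: 0.189
```

```bash
python3 -c "
from h import *
stat()"
```

```text
ang 0.74 rad 0.1134 Ft -11.8 Fr 5.7 yaw 0.787
```

Emit:
move_arm --plan '[[[0, 0, -1.5, 0.0001, 0.003, 0, 0], [0, 0, -3, 0.0002, 0.006, 0, 0], [0, 0, -3, 0.0002, 0.006, 0, 0], [0, 0, -3, 0.0002, 0.006, 0, 0], [0, 0, -3, 0.0002, 0.006, 0, 0]]]'

```text
time: 14.65
eef_pos: [0.5332, -0.217, 0.0537]
tcp_rot: [0.887, 0.462, -0.008, -0.013]
contact_force: [-10.1, -1.2, 4.9]
opening: 0.191
```

```bash
python3 -c "
from h import *
stat()"
```

```text
ang 0.785 rad 0.1135 Ft -6.8 Fr 7.6 yaw 0.82
```

Emit:
move_arm --plan '[[[0, 0, -1.5, 0.0001, 0.003, 0, 0], [0, 0, -2.5, 0.0002, 0.005, 0, 0], [0, 0, -2.5, 0.0002, 0.005, 0, 0], [0, 0, -2.5, 0.0002, 0.005, 0, 0], [0, 0, -2.5, 0.0002, 0.005, 0, 0]]]'

```text
time: 15.28
eef_pos: [0.537, -0.2202, 0.0537]
tcp_rot: [0.876, 0.482, -0.008, -0.012]
contact_force: [-7.7, -2.5, 3.0]
opening: 0.194
```

```bash
python3 -c "
from h import *
stat()
im=read_camera('scene')[165:215,205:265,::-1];cv2.imwrite('pics/teeth7.png',cv2.resize(im,None,fx=12,fy=12,interpolation=cv2.INTER_CUBIC))"
```

```text
ang 0.829 rad 0.1135 Ft -4.4 Fr 6.8 yaw 0.845
```

View pics/teeth7.png

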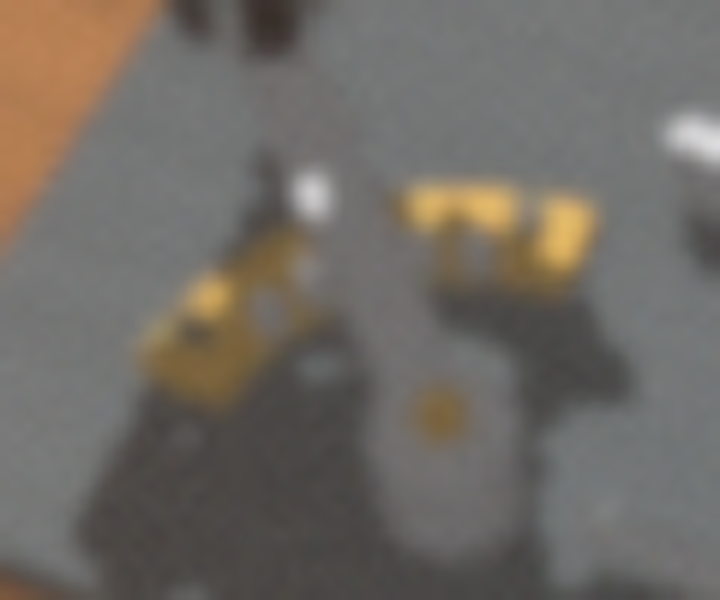

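Emit:
move_arm --plan '[[[0, 0, -1, 0.0001, 0.002, 0, 0], [0, 0, -2, 0.0002, 0.004, 0, 0], [0, 0, -3, 0.0002, 0.0055, 0, 0], [0, 0, -3, 0.0002, 0.0055, 0, 0], [0, 0, -3, 0.0002, 0.0055, 0, 0]]]'

```text
time: 15.95
eef_pos: [0.5414, -0.2237, 0.0537]
tcp_rot: [0.863, 0.506, -0.008, -0.012]
contact_force: [-7.5, -2.8, 2.2]
opening: 0.192
```

```bash
python3 -c "
from h import *
stat()
im=read_camera('scene');cv2.imwrite('pics/teeth8.png',cv2.resize(im[165:215,205:265,::-1],None,fx=12,fy=12,interpolation=cv2.INTER_CUBIC))
# lever axis line predicted
for a in (.85,.885,.92):
    P=[(.05-r*np.cos(a),-.06-r*np.sin(a),.041) for r in(.03,.06,.09)]
    print(a,np.round((proj('scene',fx(P,POSE))-[205,165]+.5)*12).tolist())
P=[(.05-.06*np.cos(.36+.21*k),-.06-.06*np.sin(.36+.21*k),.028) for k in range(5)];print(np.round((proj('scene',fx(P,POSE))-[205,165]+.5)*12).tolist())
read_camera('top')
for c in('scene','top'):
  for q in('lid_edge','lever_grip','lever_hub'): print(c,q,[(x['centre'],x['p']) for x in pinpoint(c,q)[:2]])
  L=[(0,.043,.074)];print(proj(c,fx(L,POSE)))
stat()"
```

```text
ang 0.879 rad 0.1135 Ft -4.4 Fr 6.6 yaw 0.873
0.85 [[386.0, 325.0], [338.0, 221.0], [291.0, 120.0]]
0.885 [[382.0, 326.0], [329.0, 224.0], [277.0, 125.0]]
0.92 [[377.0, 328.0], [320.0, 228.0], [265.0, 130.0]]
[[472.0, 235.0], [416.0, 236.0], [361.0, 248.0], [309.0, 268.0], [263.0, 297.0]]
scene lid_edge [([283.9, 193.7], 0.74)]
scene lever_grip [([224.3, 163.0], 0.89)]
scene lever_hub [([242.9, 200.8], 0.63)]
[[284.76559544 192.74843506]]
top lid_edge [([287.6, 228.5], 0.86)]
top lever_grip [([364.4, 229.2], 0.84), ([329.4, 205.1], 0.68)]
top lever_hub [([328.6, 202.6], 0.92), ([137.4, 293.5], 0.2)]
[[290.42212364 226.98890545]]
ang 0.879 rad 0.1135 Ft -4.3 Fr 7.1 yaw 0.873
```

View pics/teeth8.png

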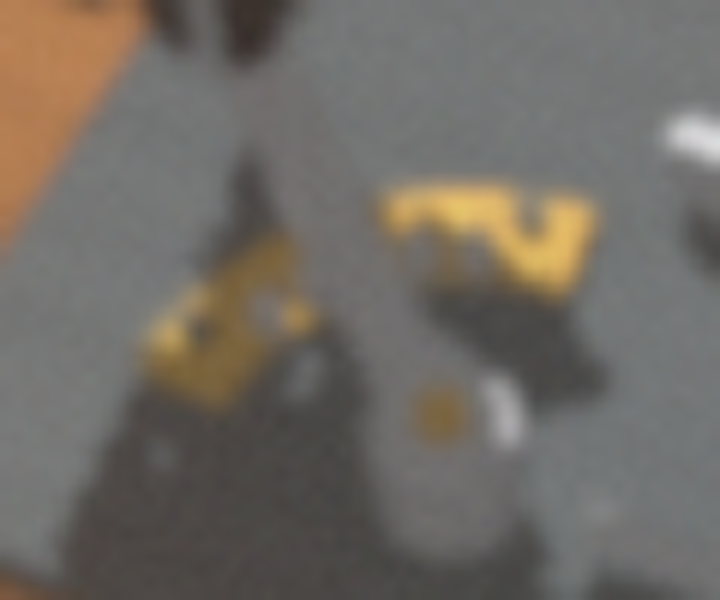

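Emit:
move_arm --plan '[[[0, 0, -0.5, 0, 0.001, 0, 0], [0, 0, -1, 0, 0.002, 0, 0], [0, 0, -1.5, 0.0001, 0.003, 0, 0], [0, 0, -1.5, 0.0001, 0.003, 0, 0], [0, 0, -1.5, 0.0001, 0.003, 0, 0]]]'

```text
time: 16.98
eef_pos: [0.5432, -0.225, 0.0537]
tcp_rot: [0.856, 0.517, -0.009, -0.012]
contact_force: [-9.9, -0.5, 3.3]
opening: 0.195
```

```bash
python3 -c "
from h import *
stat()"
```

```text
ang 0.898 rad 0.1136 Ft -7.9 Fr 6.1 yaw 0.885
```

Emit:
move_arm --plan '[[[0, 0, 0, 0, 0.001, 0, 0], [0, 0, 0, 0, 0.001, 0, 0], [0, 0, 0, 0, 0.001, 0, 0], [0, 0, 0, 0, 0.001, 0, 0], [0, 0, 0, 0, 0.001, 0, 0]]]'

```text
time: 17.6
eef_pos: [0.5433, -0.2251, 0.0537]
tcp_rot: [0.856, 0.517, -0.009, -0.013]
contact_force: [-10.5, 0.4, 3.8]
opening: 0.194
```

```bash
python3 -c "
from h import *
stat();print(np.abs(get_state()['dq']).max())
for c in('scene','top'):
  im=read_camera(c);cv2.imwrite('pics/9'+c+'.png',cv2.resize((im[90:270,150:430] if c=='scene' else im[150:330,190:470])[:,:,::-1],None,fx=2.8,fy=2.8))
r=pinpoint('scene','lever_grip'),pinpoint('top','lever_grip')
print(r)
for c,x in zip(('scene','top'),r):
  if x:
    w=atz(c,x[0]['centre'],.065);d=w-HUB;print(c,w,np.arctan2(d[1],d[0])-POSE[2]+np.pi)
stat()"
```

```text
ang 0.899 rad 0.1136 Ft -8.9 Fr 5.6 yaw 0.885
0.002511826679679695
([{'centre': [223.2, 160.9], 'p': 0.67}], [{'centre': [366.5, 231.6], 'p': 0.91}])
scene [ 0.5355868  -0.22862142  0.065     ] 0.8636905219332318
top [ 0.53789811 -0.22666402  0.065     ] 0.8693811005959104
ang 0.899 rad 0.1136 Ft -8.3 Fr 5.3 yaw 0.885
```

View pics/9scene.png

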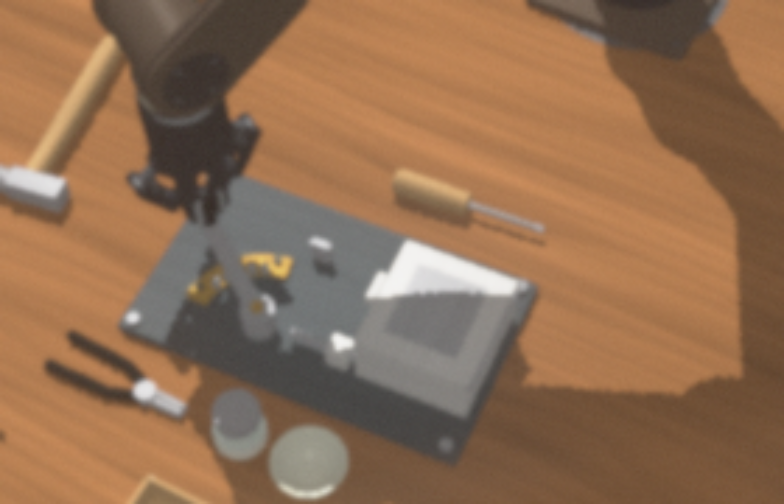

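View pics/9top.png

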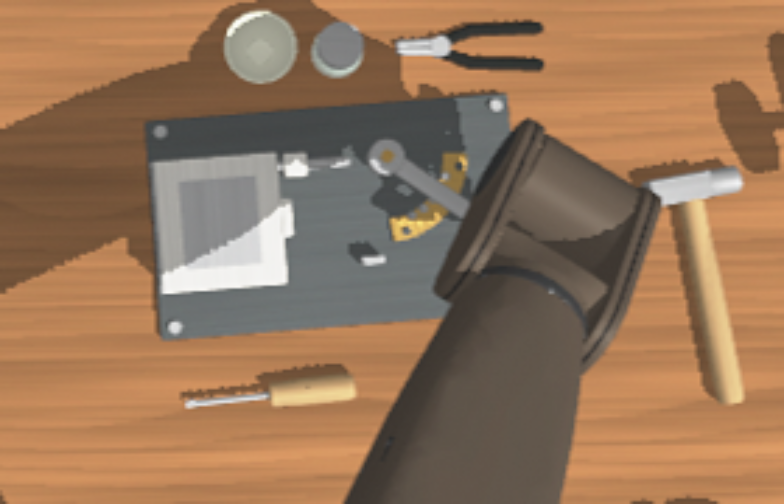

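```bash
python3 -c "
from h import *
print(ticket.sign_off());stat();print(get_state()['time'])"
```

```text
the job is handed in; nothing more can be done
None
the job is handed in; nothing more can be done
```

The guard lid is shut and the lever is held in the notch between the third and fourth teeth, with the gripper still on the handle. I handed the job in at about 17.8 s of the 72 s; sign-off gave no verdict.

- **Lid:** I pushed it down with shut fingers until it rested on the box, with the fingertips at 73.6 mm height and about 28 N of reaction. Later views put its free edge within about 3 pixels of where a shut lid should be.
- **Lever:** I gripped the handle at 70 N and pulled it round in small steps. The force rose and fell with each of three teeth. The last click showed as the back-force jumping from 4.4 N to about 8 N, and I saw two teeth still ahead of the lever shortly before it.
- **Final position:** The hand pose puts the lever at 0.90 rad from rest and the camera networks at 0.86–0.87. With the first tooth at about 0.36–0.38 rad, that is 0.48–0.54 rad past it, inside the 0.44–0.62 window.
- **Holding:** At the last check the arm was still, with about 8 N of spring force on the fingers and the grip opening steady.
- **Other things on the bench:** The arm kept clear of them. The dish, jar, pliers, hammer and needle file look unmoved in the last pictures. The sizing stick and bench block were outside those crops, so I did not check them again.

Two readings disagreed. The hand and camera angles differ by about 0.03 rad, which does not change the result. The sideways force readings also seemed offset by a few newtons, so I used them only to spot the clicks.

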